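Snap the bend-test roller into its saddle

TASK

One of the two support rollers of the bending fixture is only resting on top of its spring clips. Slide it along the clips, without lifting it out, until its end is up against the saddle's end stop; only then press it straight down until both clips snap over it and it lies fully home in the groove, and stop pushing as soon as it has snapped in. Leave the other roller and the things on the bench where they are.

Things in the scene. Friction and masses are not known exactly. Their poses are not given: they have to be found in the camera images.
- saddle: The saddle (fixed) whose roller is still to be snapped in. Black base plate 80 x 200 x 12 mm with a 34 mm wide aluminium bar, a V groove along its top, along the saddle's own y. Origin: centre of the underside, on the bench, below the groove; z up. A seated roller has its axis 70 mm and its top 86 mm above the bench; one lying on the clip lips about 95 and 111 mm. The -y end is open.
- saddle_stop (a point): Middle of the top edge of the end stop's inner face: a bright upright plate 50 mm wide, 7 mm thick, 105 mm high, closing the saddle's +y end, 90 mm from the saddle's origin.
- saddle_clip0 (a point): Midway between the lips of the first spring clip, at saddle y = -40 mm, 83 mm above the bench: a pair of sprung steel leaves, one either side of the groove, 24 mm long along y, lips 23 mm apart, flared ends reaching 92 mm high. Between the two clips (saddle y from -28 to +28 mm) the roller is bare.
- saddle_clip1 (a point): The same for the second clip, at saddle y = +40 mm.
- roller: The roller to snap in: plain steel, 32 mm diameter, 180 mm long, 0.4 kg. Origin at its middle; its y runs along it to the end stop. Starts on the lips of both clips, 15 to 35 mm short of the stop; against the stop its origin is at saddle y = 0. Slides with under 5 N. Pressed at its middle it resists with a peak of 10 to 20 N about 5 mm down, ever less to 13 mm, then drops to its rigid seat 25 mm below the start.
- roller_stop_end (a point): Centre of the roller's end face that looks to the end stop (90 mm from its middle).
- roller_free_end (a point): Centre of the roller's other end face, the one to push on (90 mm from its middle).
- other_saddle: The second saddle, the same in shape, fixed on the other side of the bench; its roller is already home.
- other_roller: The second roller, the same in shape, already snapped into other_saddle; leave it.
- specimen: Flat aluminium tensile specimen, 155 x 24 x 6 mm, lying on the bench beside the saddle, on its far side; origin at the centre of its underside; leave it.
- wrench: Open-ended wrench 160 mm long lying on the bench beside the other saddle, on the robot's side; leave it.

How it is judged:
On the way, in this order (a step that is already met when the one before it is completed fails the run):
1. the roller, still lying on top of both clips, has been slid to within 5 mm of the end stop (y of roller in the frame of saddle above -0.005 m and z of each of roller_stop_end, roller_free_end in the frame of saddle above 0.088 m), for 0.1 s.
2. the roller is snapped into both clips (z of each of roller_stop_end, roller_free_end in the frame of saddle below 0.074 m), for 0.2 s.
At the end, for the whole second after the job is handed in: The roller lies at rest in its saddle's groove under both clips: the axis at each end within 4 mm of its seated height (70 mm), its end within 8 mm of the end stop, its middle within 5 mm of the groove's centre line; the other roller is still home, within 10 mm of where it was (all of step 2 and z of each of roller_stop_end, roller_free_end in the frame of saddle above 0.064 m and y of roller in the frame of saddle between -0.008 and 0.008 m and x of roller in the frame of saddle between -0.005 and 0.005 m and linear speed of roller below 0.02 m/s and distance of other_roller from where it was at the start of the episode below 0.01 m); the robot touches nothing.
It fails at once if the roller is pressed with more than 60 N (contact force between any of the fingers, the arm and roller above 60 N).
It fails at once if the roller is lifted out of the clips (its middle more than 30 mm above where it started) (z of roller in the frame of saddle above 0.125 m).
It fails at once if the other roller, the specimen or the wrench is shifted by more than 20 mm (distance of any of other_roller, specimen, wrench from where it was at the start of the episode above 0.02 m).
It also fails if it takes over 40 s, if anything falls off the work surface, if the arm or the gripper's body presses on something with over 40 N, if the wrist force passes 120 N, or if a joint passes its speed limit or range.

ROBOT

A 6-joint arm with a two-finger parallel gripper is mounted at the origin on the work surface. World frame = base frame: x ahead of the robot, y to its left, z up, the work surface at z = 0. Lengths are in m, angles in rad, forces in N, time in s.
With the tool pointing down it reaches from about 0.4 to 0.925 m from the base axis. Payload 12.5 kg.
Tool frame: the origin (TCP) lies midway between the tips of the shut fingers; the grasp point (between the pads) lies 19 mm behind it; z points along the fingers, y is the direction in which the jaws open and shut (so a half turn about z gives the same grasp; the last joint's range is limited). The gripper opens to 95 mm and grips with 3 to 60 N. Pads are 20 mm wide; open, the fingers measure 119 mm over their backs; the gripper's body (75 mm by 180 mm) begins 59 mm behind the grasp point.
Start: joints at [1.074, 0.491, 1.559, -0, 1.092, -0.106], TCP at [0.238, 0.578, 0.215] pointing down, gripper open.
Joint ranges: [-3.1, 3.1], [-0.84, 2.19], [0.05, 2.79], [-1.13, 4.28], [0.06, 2.93], [-2.69, 2.69]. Speed limits (rad/s): [2.22, 2.22, 2.79, 3.14, 3.14, 3.14].

INTERFACE

Orientations are given as a unit quaternion [x, y, z, w].
In Python, from workcell import robot, grab_frame, get_calibration gives the robot as it stands.
- The arm moves only by the tool apply_moves, never from a script. Its argument "moves" is a list of rows, each an object of numbers: "x", "y", "z": the shift along the tool's x, y, z each as a share of 400 mm, from -1 to 1; "ax", "ay", "az": the turn, a rotation vector about the tool's x, y, z each as a share of pi rad, from -1 to 1. A call has 1 to 10 rows; each row is the pose to reach, as a shift and turn from the pose commanded when the call began, along the tool's axes at that moment, turning the shorter way round; what a row does not reach only later rows make up. A row lasts 1/10 s, in which the tool goes at most 50 mm and 8.59 degrees, less where a joint would pass 70% of its speed; a pose out of reach is approached as far as the arm can. A call with a number of a shift or a turn outside -1 to 1 is refused whole. A call with a gripper value outside its range is refused whole. "gripper" is the closure, from 0 (fully open) to 1 (shut), set as the call begins (left out, the last holds). The fingers move at their own pace and stop on an object; "squeeze" is the grip in N (left out, the last holds). Time passes only in rows, so rows that repeat a pose let the fingers close. It gives the time, the measured TCP pose, the force and the opening at its end, in the units of the state.
- robot.sense(): the state, without advancing time (a new reading comes with each control period).
- grab_frame(name): name is "side" or "top" or "wrist"; returns the picture (384x512x3 uint8, red, green, blue); there is no depth.
- get_calibration(name): a dict with "vertical_fov" (degrees; the focal length in pixels is half the picture's height over the tangent of half this angle, whatever the lens; pixels are square), "cx", "cy" (the principal point, pixels), "T" (4x4, takes a point from camera to world coordinates). Camera axes: x right, y down, z forward; pixel columns grow to the right and rows downward; lengths in m; the calibration is good to about 2 mm. The wrist camera is an equidistant fisheye: a pixel r from the principal point sees the ray r / f radians off the axis. A picture is of the moment at which its call begins: read the wrist's pose just before it. get_calibration takes no time and is no camera call; for the wrist camera it gives the pose at the moment of the call.
- robot.finish_job(): hands the job in, once; it reports no verdict.
The state is a dict: "time": time; "q": joint angles; "dq": joint speeds; "joint_efforts": joint torques, N m; "tcp_pos": TCP position; "ee_rot": TCP orientation; "force": force on the tool from outside, world axes, zero at the start; "ft_torque": the same for the moment, N m; "gripper_width": finger opening in m.
Only numpy, scipy, OpenCV 4.12 (cv2) and the standard library are available. Lean on these libraries where they do the work, as an engineer would, in place of code of your own. Each camera call takes 0.05 s, during which the arm holds its last target. There are 200 camera calls.

## Working session

There is one attempt and no reset: what is moved stays moved. The work goes in short steps, Python scripts to look and compute and a tool call to move; the robot and the scene stay as the last step left them, time stands still between calls to the robot, and variables do not carry over. Pictures are saved under pics/ and viewed, about 8 in all and at most 12, crops included, and the job is handed in when it is done.

Besides the shell and the picture viewer there is one more tool, called after "Call:" as name(argument=value, ...) on one line, values as JSON. apply_moves: Moves the arm, as the interface text tells. Its arguments: {"type":"object","properties":{"moves":{"type":"array"},"gripper":{"type":"number"},"squeeze":{"type":"number"}},"required":["moves"]}

```bash
mkdir -p pics; cat > h.py <<'E'
import numpy as np, cv2
from workcell import robot, grab_frame, get_calibration
def f(c): return 192/np.tan(np.radians(c["vertical_fov"])/2)
def ray(c,u,v):
    d=np.array([(u-c["cx"])/f(c),(v-c["cy"])/f(c),1.]); T=np.array(c["T"]); return T[:3,3],T[:3,:3]@d
def onz(c,u,v,z):
    o,d=ray(c,u,v); return o+d*(z-o[2])/d[2]
def proj(c,p):
    T=np.array(c["T"]); q=T[:3,:3].T@(np.array(p)-T[:3,3]); return q[:2]/q[2]*f(c)+[c["cx"],c["cy"]]
E
python3 - <<'E'
from h import *
for n in("top","side"):
    im=grab_frame(n)[:,:,::-1]; cv2.imwrite(f"pics/{n}0.png",im)
    print(n,get_calibration(n))
a=[cv2.imread(f"pics/{n}0.png") for n in("top","side")]
s=robot.sense(); print(s)
E
```

```text
top {'vertical_fov': 48.909561280413776, 'cx': 256.81858846283717, 'cy': 187.48620780601257, 'T': array([[ 0.0210503 , -0.99729059,  0.07048658,  0.50481717],
       [-0.99961897, -0.02225366, -0.01633056, -0.01029092],
       [ 0.0178549 , -0.07011596, -0.99737904,  0.98872852],
       [ 0.        ,  0.        ,  0.        ,  1.        ]])}
side {'vertical_fov': 42.48645002976881, 'cx': 251.4945884854746, 'cy': 185.01436138296629, 'T': array([[ 0.99388577, -0.07361959,  0.08228754,  0.45105034],
       [-0.10959065, -0.74855317,  0.65395569, -0.73039543],
       [ 0.01345265, -0.6589752 , -0.75204436,  0.91434509],
       [ 0.        ,  0.        ,  0.        ,  1.        ]])}
{'time': 0.1, 'q': array([ 1.07440943e+00,  4.91500749e-01,  1.55943744e+00,  1.08159448e-05,
        1.09169376e+00, -1.05592763e-01]), 'dq': array([ 2.89306629e-04, -5.29351049e-04, -1.68071641e-03,  4.29181314e-04,
       -9.49521646e-06,  4.95053443e-04]), 'joint_efforts': array([ 2.53993014e-03, -6.13624048e+01, -2.58605397e+01,  6.93832571e-02,
        4.69840458e-02, -4.57227975e-05]), 'tcp_pos': array([0.23793557, 0.57768098, 0.21410242]), 'ee_rot': array([ 1.94158484e-01,  9.80970037e-01, -4.94864025e-04, -1.58639881e-04]), 'force': array([ 0.21642732,  0.00125439, -0.36262534]), 'ft_torque': array([-0.04712092,  0.02472355, -0.0313359 ]), 'gripper_width': 0.09499051844256291}
```

```bash
python3 - <<'E'
import cv2
for n in("top","side"):
    a=cv2.imread(f"pics/{n}0.png"); cv2.imwrite(f"pics/{n}0b.png",cv2.resize(a,(800,600),interpolation=2))
E
```

```text
(no output)
```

View pics/top0b.png

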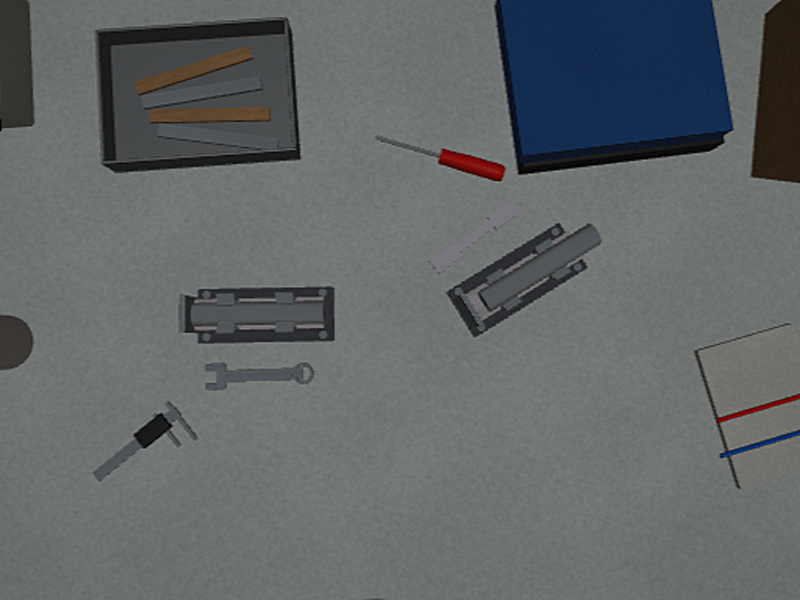

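View pics/side0b.png

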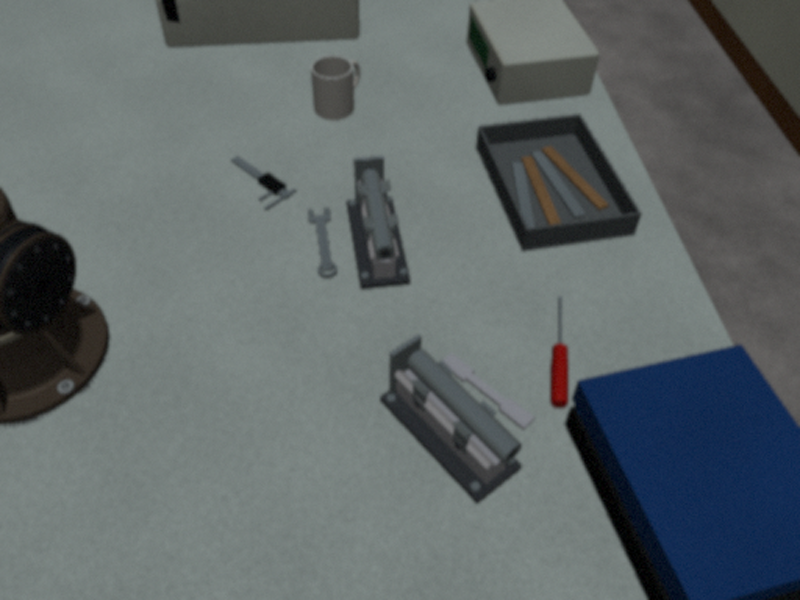

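Top view: the target saddle is on the right, with its stop near (470,300) and the roller's free end near (593,236). The specimen is beyond it. The seated roller is at left, around (257,313). Next I'll measure precisely on an enlarged crop.

```bash
python3 - <<'E'
from h import *
a=cv2.imread("pics/top0.png"); b=cv2.imread("pics/side0.png")
c=cv2.resize(a[138:218,282:390],(800,593),interpolation=2); c=cv2.convertScaleAbs(c,alpha=1.6)
cv2.imwrite("pics/c1.png",c)
d=cv2.resize(b[210:325,235:345],(573,600),interpolation=2); cv2.imwrite("pics/c2.png",cv2.convertScaleAbs(d,alpha=1.6))
C=get_calibration("top")
for u,v in((447,292),(560,224),(587,264),(475,336)): print(onz(C,(u+.5)*.64-.5,(v+.5)*.64-.5,.012))
E
```

```text
[ 0.57718175 -0.09378734  0.012     ]
[ 0.68337349 -0.26205429  0.012     ]
[ 0.62388212 -0.30288657  0.012     ]
[ 0.51279545 -0.13635452  0.012     ]
```

View pics/c1.png

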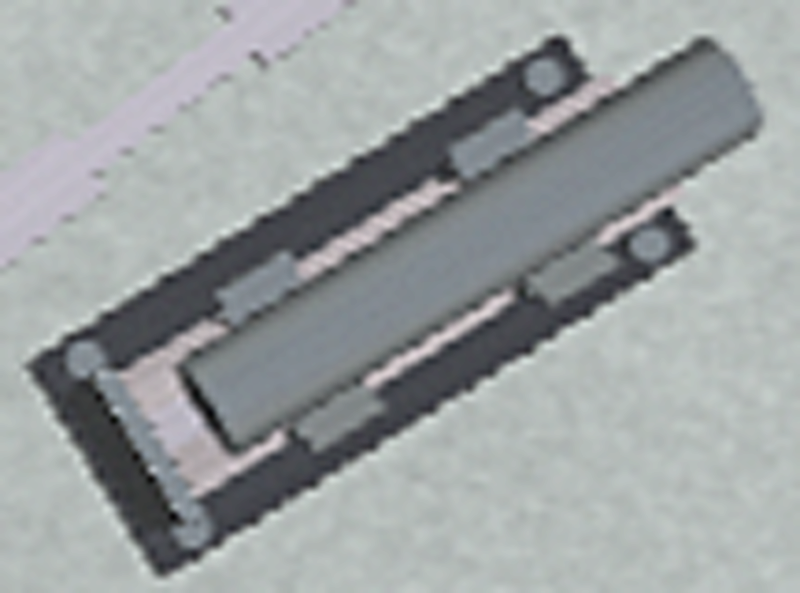

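View pics/c2.png

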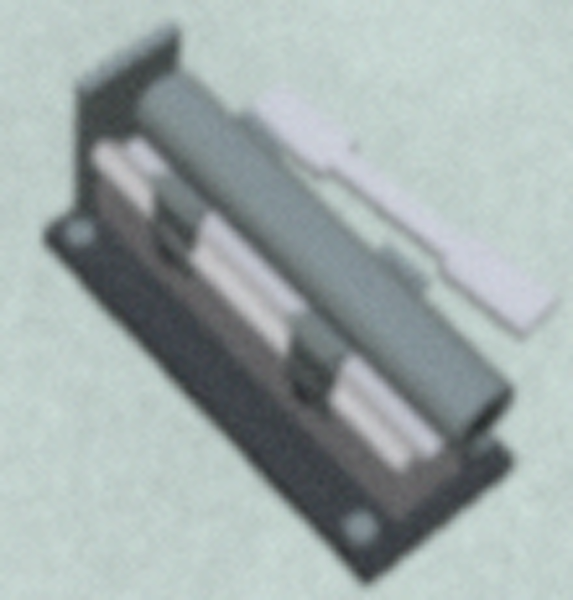

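The crops show the roller on the clip lips, its stop end about 25 mm short of the stop. In c1, the base corners are (27,363), (563,36), (695,243) and (163,577). The roller edges run (190,362)→(708,38) and (238,447)→(762,125). The stop's top edge runs from about (100,370) to (190,525).

```bash
python3 - <<'E'
from h import *
C=get_calibration("top"); S=get_calibration("side")
k=80/593.; k2=108/800.
P=lambda u,v,z: onz(C,282+(u+.5)*k2-.5,138+(v+.5)*k-.5,z)
co=np.array([P(u,v,.012) for u,v in((27,363),(563,36),(695,243),(163,577))])
o=co.mean(0); y=(co[0]+co[3]-co[1]-co[2])[:2]; y/=np.linalg.norm(y); x=np.array([y[1],-y[0]])
print("saddle",o,"ydir",y,np.degrees(np.arctan2(y[1],y[0])),np.linalg.norm(co-np.roll(co,1,0),axis=1))
def loc(p): d=p[:2]-o[:2]; return np.round(1000*np.array([d@x,d@y]),1)
a=P((190+238)/2,(362+447)/2,.095); b=P((708+762)/2,(38+125)/2,.095)
r=(a-b)[:2]
print("roller",loc(a),loc(b),np.degrees(np.arctan2(r[1],r[0])))
for z in(.095,.111): print(z,loc(P(205,398,z)),loc(P(742,78,z)))
print("stop top",loc(P(100,370,.105)),loc(P(190,525,.105)),loc(P(110,365,.105)),loc(P(207,515,.105)))
# side: roller free end top edge, stop top edge
k3=110/573.;k4=115/600.
Q=lambda u,v,z: onz(S,235+(u+.5)*k3-.5,210+(v+.5)*k4-.5,z)
print("side stop top",loc(Q(78,85,.105)),loc(Q(177,25,.105)))
print("side base",[loc(Q(u,v,.012)) for u,v in((45,238),(367,582),(513,463))])
print("side roller ax",loc(Q(485,418,.095)),"bolts top",[loc(P(u,v,.014)) for u,v in((85,358),(545,75),(650,243),(192,525))])
E
```

```text
saddle [ 0.59858765 -0.19778484  0.012     ] ydir [-0.54218178  0.84026122] 122.83228604441588 [0.07911368 0.1997925  0.07740595 0.19910977]
roller [-0.1 69.9] [   0. -109.] 122.86969291635668
0.095 [ 2.8 71.1] [  -0.2 -111.3]
0.111 [ 3.2 73.5] [   0.2 -105.6]
stop top [25.4 93.8] [-25.2  95.4] [25.1 90.7] [-25.3  89.8]
side stop top [-29.5  92.6] [19.9 91. ]
side base [array([-45.5,  93. ]), array([ -46. , -102.2]), array([  32.4, -101.7])]
side roller ax [  -3.6 -107.2] bolts top [array([31.3, 84.1]), array([ 31.2, -87.4]), array([-31.1, -87. ]), array([-30.5,  83.2])]
```

```bash
cat >> h.py <<'E'
from scipy.spatial.transform import Rotation as R
O=np.array([.5986,-.1978]); PSI=np.radians(122.83); Y=np.array([np.cos(PSI),np.sin(PSI)]); X=np.array([Y[1],-Y[0]])
def st(): 
    s=robot.sense(); return s,np.array(s["tcp_pos"]),R.from_quat(s["ee_rot"])
def to(target,xdir=None):
    s,p,r=st(); d=r.inv().apply(np.array(target)-p)/.4
    out=[d.round(4)]
    if xdir is not None:
        x=np.array([np.cos(xdir),np.sin(xdir),0]); z=np.array([0,0,-1.]); Rt=R.from_matrix(np.c_[x,np.cross(z,x),z])
        out.append(((r.inv()*Rt).as_rotvec()/np.pi).round(4))
    print(out); return out
def sad(p): d=np.array(p)[:2]-O; return np.round([1000*d@X,1000*d@Y,1000*p[2]],1)
E
python3 - <<'E'
from h import *
t=O+Y*-.16; print(t); to([*t,.25],PSI-np.pi/2); 
E
```

```text
[ 0.68534372 -0.33224526]
[array([-1.9007, -1.6773, -0.0882]), array([-2.000e-04,  3.000e-04,  6.932e-01])]
```

Call:
apply_moves(moves=[{"x":-0.95,"y":-0.84,"z":-0.088},{"x":-0.95,"y":-0.84,"z":-0.088,"az":0.4},{"x":-0.95,"y":-0.84,"z":-0.088,"az":0.4},{"x":-0.95,"y":-0.84,"z":-0.088,"az":0.4},{"x":-0.95,"y":-0.84,"z":-0.088,"az":0.4},{"x":-0.95,"y":-0.84,"z":-0.088,"az":0.4},{"x":-0.95,"y":-0.84,"z":-0.088,"az":0.4},{"x":-0.95,"y":-0.84,"z":-0.088,"az":0.4},{"x":-0.95,"y":-0.84,"z":-0.088,"az":0.4},{"x":-0.95,"y":-0.84,"z":-0.088,"az":0.4}], gripper=1, squeeze=40)

```text
validation failed for argument at $.mo...
```

```bash
python3 - <<'E'
from h import *
s,p,r=st(); print(s["time"],p)
t=O+Y*-.16; to([*t,.25],PSI-np.pi/2); 
E
```

```text
0.1 [0.23793557 0.57768098 0.21410242]
[array([-1.9007, -1.6773, -0.0882]), array([-2.000e-04,  3.000e-04,  6.932e-01])]
```

Call:
apply_moves(moves=[{"x":-0.95,"y":-0.84,"z":-0.088,"ax":0,"ay":0,"az":0.4},{"x":-0.95,"y":-0.84,"z":-0.088,"ax":0,"ay":0,"az":0.4},{"x":-0.95,"y":-0.84,"z":-0.088,"ax":0,"ay":0,"az":0.4},{"x":-0.95,"y":-0.84,"z":-0.088,"ax":0,"ay":0,"az":0.4},{"x":-0.95,"y":-0.84,"z":-0.088,"ax":0,"ay":0,"az":0.4},{"x":-0.95,"y":-0.84,"z":-0.088,"ax":0,"ay":0,"az":0.4},{"x":-0.95,"y":-0.84,"z":-0.088,"ax":0,"ay":0,"az":0.4},{"x":-0.95,"y":-0.84,"z":-0.088,"ax":0,"ay":0,"az":0.4},{"x":-0.95,"y":-0.84,"z":-0.088,"ax":0,"ay":0,"az":0.4},{"x":-0.95,"y":-0.84,"z":-0.088,"ax":0,"ay":0,"az":0.4}], gripper=1, squeeze=40)

```text
time: 1.1
tcp_pos: [0.4581, 0.1281, 0.2494]
ee_rot: [0.734, 0.679, 0.0, -0.0]
force: [0.8, 0.3, -0.5]
gripper_width: 0.0207
```

```bash
python3 - <<'E'
from h import *
s,p,r=st(); print(s["time"],p,s["gripper_width"])
t=O+Y*-.16; to([*t,.25],PSI-np.pi/2); 
E
```

```text
1.1 [0.45810698 0.12807524 0.24939627] 0.02071695412601618
[array([-1.1025,  0.6569, -0.0017]), array([-0.    , -0.    ,  0.2925])]
```

Call:
apply_moves(moves=[{"x":-1.0,"y":0.6,"z":0,"ax":0,"ay":0,"az":0.2925},{"x":-1.0,"y":0.6,"z":0,"ax":0,"ay":0,"az":0.2925},{"x":-1.0,"y":0.6,"z":0,"ax":0,"ay":0,"az":0.2925},{"x":-1.0,"y":0.6,"z":0,"ax":0,"ay":0,"az":0.2925},{"x":-1.0,"y":0.6,"z":0,"ax":0,"ay":0,"az":0.2925},{"x":-1.0,"y":0.6,"z":0,"ax":0,"ay":0,"az":0.2925},{"x":-1.0,"y":0.6,"z":0,"ax":0,"ay":0,"az":0.2925},{"x":-1.0,"y":0.6,"z":0,"ax":0,"ay":0,"az":0.2925},{"x":-1.0,"y":0.6,"z":0,"ax":0,"ay":0,"az":0.2925},{"x":-1.0,"y":0.6,"z":0,"ax":0,"ay":0,"az":0.2925}])

```text
time: 2.1
tcp_pos: [0.667, -0.2913, 0.2476]
ee_rot: [0.959, 0.282, -0.0, -0.0]
force: [0.7, 0.8, -0.5]
gripper_width: 0.0003
```

```bash
python3 - <<'E'
from h import *
s,p,r=st(); print(s["time"],p,s["gripper_width"],sad(p))
t=O+Y*-.16; to([*t,.25],PSI-np.pi/2); 
c=get_calibration("wrist"); im=grab_frame("wrist")[:,:,::-1]; print(c); np.save("w1T.npy",c["T"])
cv2.imwrite("pics/w1.png",im); cv2.imwrite("pics/w1b.png",cv2.convertScaleAbs(cv2.resize(im,(800,600),interpolation=2),alpha=1.4))
E
```

```text
2.1 [ 0.66699443 -0.29128579  0.24761921] 0.0003238656628176229 [   6.8 -115.6  247.6]
[array([-0.0169,  0.1109, -0.006 ]), array([-0.0002,  0.0002, -0.0002])]
{'vertical_fov': 65.70646984690485, 'cx': 251.82758556563624, 'cy': 191.07471033838448, 'T': array([[ 0.54216139, -0.8027509 , -0.24829824,  0.73678794],
       [-0.84027342, -0.51839456, -0.15876918, -0.24651678],
       [-0.00126436,  0.29471693, -0.95558376,  0.41745015],
       [ 0.        ,  0.        ,  0.        ,  1.        ]])}
```

View pics/w1b.png

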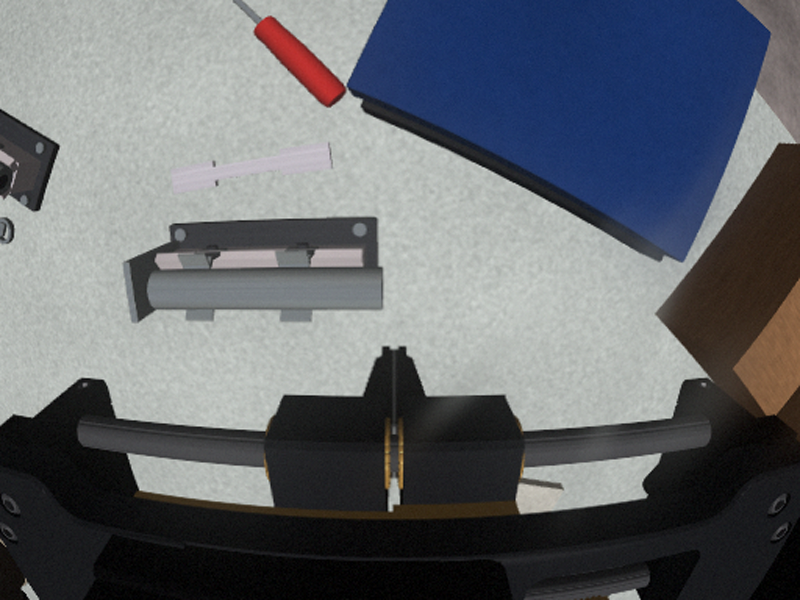

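The wrist view shows the roller along (150,292)–(382,287). The stop is at left, around (132,290), and the base's far corners are at (170,225) and (377,218). The fingers are shut.

```bash
cat >> h.py <<'E'
def fish(c,u,v,z,T=None):
    a,b=u-c["cx"],v-c["cy"]; r=np.hypot(a,b); th=r/f(c); d=np.array([a/r*np.sin(th),b/r*np.sin(th),np.cos(th)])
    T=np.array(c["T"] if T is None else T); d=T[:3,:3]@d; o=T[:3,3]; return o+d*(z-o[2])/d[2]
E
python3 - <<'E'
from h import *
c=get_calibration("wrist"); T=np.load("w1T.npy")
q=lambda u,v,z:(sad(fish(c,(u+.5)*.64-.5,(v+.5)*.64-.5,z,T)))
print("base",q(170,225,.012),q(377,218,.012), "bolts",q(180,235,.014),q(359,230,.014))
print("axis",q(152,292,.095),q(382,287.5,.095))
print("stop top",q(124,263,.105),q(133,322,.105))
E
```

```text
base [38.  97.3 12. ] [  38.7 -100.7   12. ] bolts [28.2 86.2 14. ] [ 28.4 -84.9  14. ]
axis [-4.1 77.1 95. ] [  -1.2 -107.    95. ]
stop top [ 22.4  94.1 105. ] [-26.2  94.1 105. ]
```

Call:
apply_moves(moves=[{"x":-0.022,"y":0.086,"z":0,"ax":0,"ay":0,"az":0},{"x":-0.022,"y":0.086,"z":0.1,"ax":0,"ay":0,"az":0},{"x":-0.022,"y":0.086,"z":0.2,"ax":0,"ay":0,"az":0},{"x":-0.022,"y":0.086,"z":0.3,"ax":0,"ay":0,"az":0},{"x":-0.022,"y":0.086,"z":0.35,"ax":0,"ay":0,"az":0},{"x":-0.022,"y":0.086,"z":0.35,"ax":0,"ay":0,"az":0},{"x":-0.022,"y":0.086,"z":0.35,"ax":0,"ay":0,"az":0}])

```text
time: 2.85
tcp_pos: [0.6779, -0.3204, 0.1099]
ee_rot: [0.959, 0.284, 0.0, 0.0]
force: [0.3, -0.4, 0.0]
gripper_width: 0.0
```

```bash
python3 - <<'E'
from h import *
s,p,r=st(); print(s["time"],p,s["force"],sad(p))
to([*(O+Y*-.14-.002*X),.090],PSI-np.pi/2)
E
```

```text
2.85 [ 0.6779298  -0.32043407  0.10990019] [ 0.30534574 -0.43608697  0.04006767] [   0.2 -146.1  109.9]
[array([-0.0054, -0.0152,  0.0497]), array([ 0.    , -0.0001,  0.0008])]
```

Call:
apply_moves(moves=[{"x":-0.005,"y":0,"z":0.05,"ax":0,"ay":0,"az":0},{"x":-0.005,"y":-0.015,"z":0.05,"ax":0,"ay":0,"az":0},{"x":-0.005,"y":-0.03,"z":0.05,"ax":0,"ay":0,"az":0},{"x":-0.005,"y":-0.04,"z":0.05,"ax":0,"ay":0,"az":0},{"x":-0.005,"y":-0.05,"z":0.05,"ax":0,"ay":0,"az":0},{"x":-0.005,"y":-0.06,"z":0.05,"ax":0,"ay":0,"az":0},{"x":-0.005,"y":-0.06,"z":0.05,"ax":0,"ay":0,"az":0}])

```text
time: 3.55
tcp_pos: [0.6629, -0.3013, 0.0897]
ee_rot: [0.959, 0.284, 0.0, 0.0]
force: [-0.8, 0.4, 0.5]
gripper_width: 0.0007
```

```bash
python3 - <<'E'
from h import *
s,p,r=st(); print(s["time"],s["force"],sad(p))
for n in("top","side"): cv2.imwrite(f"pics/{n}1.png",grab_frame(n)[:,:,::-1])
a=cv2.imread("pics/side1.png")[200:325,235:355]
cv2.imwrite("pics/s1c.png",cv2.convertScaleAbs(cv2.resize(a,None,fx=4.5,fy=4.5,interpolation=2),alpha=1.6))
E
```

```text
3.55 [-0.79351268  0.38450937  0.53498041] [  -2.1 -121.8   89.7]
```

View pics/s1c.png

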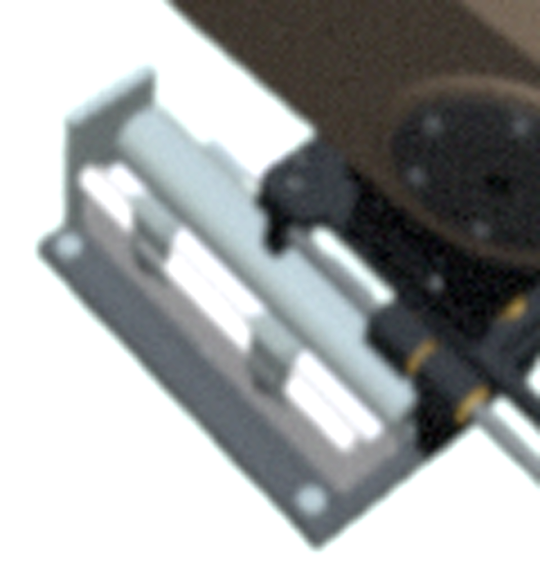

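The side crop shows the finger just at the roller's free end (410,420), with the gripper body clear above the roller. Now I'll push gently.

Call:
apply_moves(moves=[{"x":0,"y":-0.007,"z":0,"ax":0,"ay":0,"az":0},{"x":0,"y":-0.014,"z":0,"ax":0,"ay":0,"az":0},{"x":0,"y":-0.02,"z":0,"ax":0,"ay":0,"az":0},{"x":0,"y":-0.025,"z":0,"ax":0,"ay":0,"az":0},{"x":0,"y":-0.025,"z":0,"ax":0,"ay":0,"az":0}])

```text
time: 4.15
tcp_pos: [0.6575, -0.2933, 0.0894]
ee_rot: [0.959, 0.284, 0.0, 0.0]
force: [0.3, -2.1, 0.6]
gripper_width: 0.0004
```

```bash
python3 - <<'E'
from h import *
s,p,r=st(); print(s["time"],s["force"],s["force"][:2]@Y,sad(p))
for n in("top",): cv2.imwrite(f"pics/{n}2.png",grab_frame(n)[:,:,::-1])
a=cv2.imread("pics/top2.png")[138:218,282:390]
cv2.imwrite("pics/t2c.png",cv2.convertScaleAbs(cv2.resize(a,(800,593),interpolation=2),alpha=1.6))
E
```

```text
4.15 [ 0.33609675 -2.14073916  0.56675457] -1.9810406730251777 [  -2.2 -112.2   89.4]
```

View pics/t2c.png

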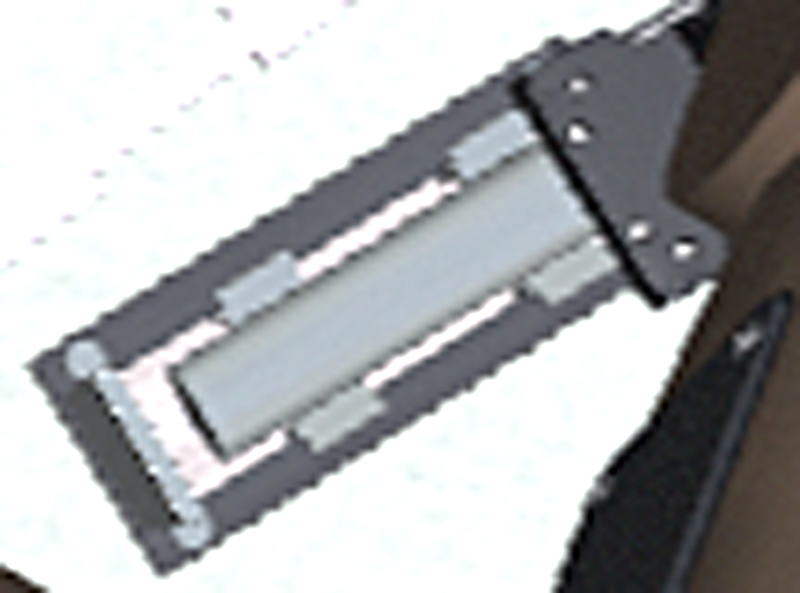

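The roller is moving; its stop end went from about (210,405) to (198,412), at about 2 N. I'll continue.

Call:
apply_moves(moves=[{"x":0,"y":-0.006,"z":0,"ax":0,"ay":0,"az":0},{"x":0,"y":-0.012,"z":0,"ax":0,"ay":0,"az":0},{"x":0,"y":-0.018,"z":0,"ax":0,"ay":0,"az":0},{"x":0,"y":-0.024,"z":0,"ax":0,"ay":0,"az":0},{"x":0,"y":-0.028,"z":0,"ax":0,"ay":0,"az":0},{"x":0,"y":-0.028,"z":0,"ax":0,"ay":0,"az":0}])

```text
time: 4.8
tcp_pos: [0.6513, -0.2836, 0.0893]
ee_rot: [0.959, 0.284, -0.0, -0.0]
force: [0.7, -1.2, 1.6]
gripper_width: 0.0003
```

Call:
apply_moves(moves=[{"x":0,"y":-0.003,"z":0,"ax":0,"ay":0,"az":0},{"x":0,"y":-0.006,"z":0,"ax":0,"ay":0,"az":0},{"x":0,"y":-0.006,"z":0,"ax":0,"ay":0,"az":0}])

```text
time: 5.1
tcp_pos: [0.6502, -0.282, 0.0893]
ee_rot: [0.959, 0.284, 0.0, 0.0]
force: [2.3, -2.3, 1.3]
gripper_width: 0.0004
```

```bash
python3 - <<'E'
from h import *
s,p,r=st(); print(s["time"],s["force"],s["force"][:2]@Y,sad(p))
for n in("top",): cv2.imwrite(f"pics/{n}3.png",grab_frame(n)[:,:,::-1])
a=cv2.imread("pics/top3.png")[138:218,282:390]
cv2.imwrite("pics/t3c.png",cv2.convertScaleAbs(cv2.resize(a,(800,593),interpolation=2),alpha=1.6))
E
```

```text
5.1 [ 2.29039412 -2.25123042  1.2983767 ] -3.1334034885598125 [ -2.3 -98.7  89.3]
```

View pics/t3c.png

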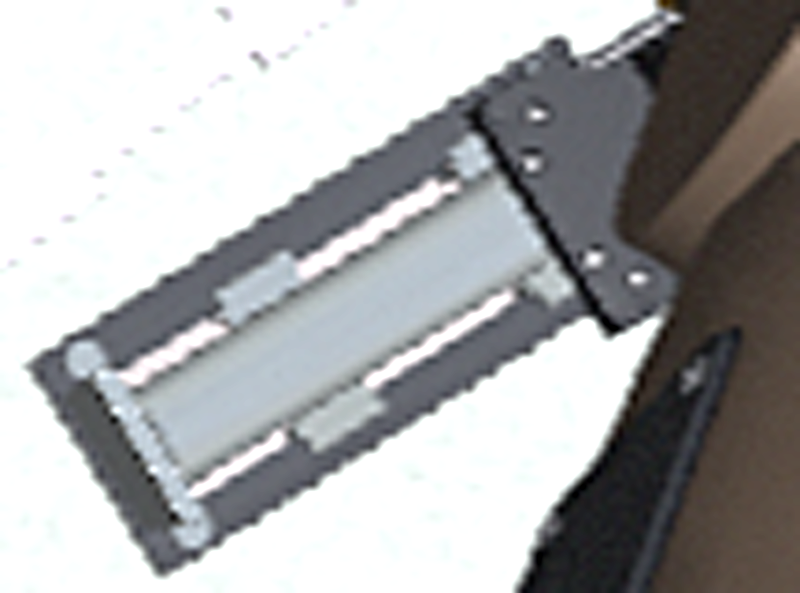

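The stop end is now at, or within a millimetre or two of, the stop plate near (150,430). I'll creep until the force rises.

Call:
apply_moves(moves=[{"x":0,"y":-0.003,"z":0,"ax":0,"ay":0,"az":0},{"x":0,"y":-0.003,"z":0,"ax":0,"ay":0,"az":0}])

```text
time: 5.35
tcp_pos: [0.6502, -0.2819, 0.0895]
ee_rot: [0.959, 0.284, 0.001, 0.001]
force: [5.4, -7.6, -0.3]
gripper_width: 0.0005
```

Call:
apply_moves(moves=[{"x":0,"y":-0.003,"z":0,"ax":0,"ay":0,"az":0},{"x":0,"y":-0.003,"z":0,"ax":0,"ay":0,"az":0}])

```text
time: 5.55
tcp_pos: [0.6502, -0.2818, 0.0898]
ee_rot: [0.959, 0.284, 0.001, 0.002]
force: [7.6, -12.0, -0.5]
gripper_width: 0.0007
```

Call:
apply_moves(moves=[{"x":0,"y":-0.003,"z":0,"ax":0,"ay":0,"az":0},{"x":0,"y":-0.003,"z":0,"ax":0,"ay":0,"az":0}])

```text
time: 5.75
tcp_pos: [0.6502, -0.2818, 0.0902]
ee_rot: [0.959, 0.283, 0.002, 0.003]
force: [10.7, -17.0, -0.5]
gripper_width: 0.0008
```

Firm against the stop: the TCP has stalled at about 20 N. I'll back off and raise.

Call:
apply_moves(moves=[{"x":0,"y":0.02,"z":0,"ax":0,"ay":0,"az":0},{"x":0,"y":0.06,"z":0,"ax":0,"ay":0,"az":0},{"x":0,"y":0.06,"z":-0.08,"ax":0,"ay":0,"az":0},{"x":0,"y":0.06,"z":-0.15,"ax":0,"ay":0,"az":0},{"x":0,"y":0.06,"z":-0.15,"ax":0,"ay":0,"az":0},{"x":0,"y":0.06,"z":-0.15,"ax":0,"ay":0,"az":0}])

```text
time: 6.35
tcp_pos: [0.6609, -0.2986, 0.149]
ee_rot: [0.959, 0.284, -0.0, -0.0]
force: [-0.4, 0.0, -0.9]
gripper_width: 0.0002
```

```bash
python3 - <<'E'
from h import *
s,p,r=st(); print(s["time"],s["force"],sad(p))
for n in("top","side"): cv2.imwrite(f"pics/{n}4.png",grab_frame(n)[:,:,::-1])
to([*(O-.002*X-.001*Y),.13],PSI-np.pi/2)
c=get_calibration("wrist"); im=grab_frame("wrist")[:,:,::-1]; np.save("w2T.npy",c["T"])
cv2.imwrite("pics/w2b.png",cv2.convertScaleAbs(cv2.resize(im,(800,600),interpolation=2),alpha=1.4))
E
```

```text
6.35 [-0.36284294  0.02402142 -0.89916718] [  -2.3 -118.5  149. ]
[array([ 0.002 , -0.2929,  0.0452]), array([-0.0008,  0.0003,  0.0008])]
```

View pics/w2b.png

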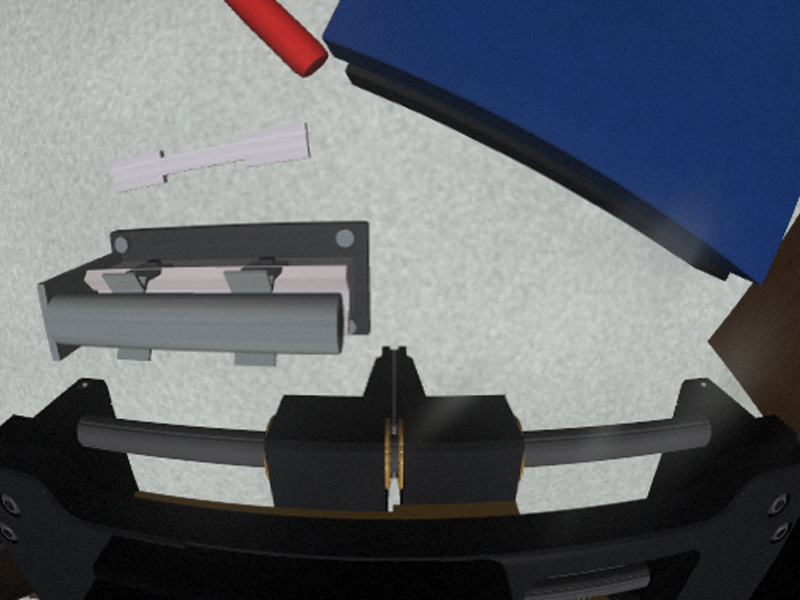

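The roller lies against the stop plate at (50,320), level on both clips. Next I'll move over its middle and lower to just above its top.

Call:
apply_moves(moves=[{"x":0.002,"y":-0.1,"z":0,"ax":0,"ay":0,"az":0},{"x":0.002,"y":-0.2,"z":0,"ax":0,"ay":0,"az":0},{"x":0.002,"y":-0.295,"z":0,"ax":0,"ay":0,"az":0},{"x":0.002,"y":-0.295,"z":0.05,"ax":0,"ay":0,"az":0},{"x":0.002,"y":-0.295,"z":0.08,"ax":0,"ay":0,"az":0},{"x":0.002,"y":-0.295,"z":0.08,"ax":0,"ay":0,"az":0},{"x":0.002,"y":-0.295,"z":0.08,"ax":0,"ay":0,"az":0}])

```text
time: 7.2
tcp_pos: [0.5979, -0.2002, 0.1167]
ee_rot: [0.959, 0.283, -0.0, -0.0]
force: [-0.7, -0.4, 0.1]
gripper_width: 0.0006
```

```bash
python3 - <<'E'
from h import *
s,p,r=st(); print(s["time"],s["force"],sad(p),r.as_quat())
E
```

```text
7.2 [-0.69011743 -0.41742769  0.12508296] [ -1.9  -1.6 116.7] [ 9.59007316e-01  2.83380897e-01 -3.26738663e-04 -3.57242460e-04]
```

Call:
apply_moves(moves=[{"x":0,"y":0,"z":0.005,"ax":0,"ay":0,"az":0},{"x":0,"y":0,"z":0.01,"ax":0,"ay":0,"az":0},{"x":0,"y":0,"z":0.015,"ax":0,"ay":0,"az":0},{"x":0,"y":0,"z":0.02,"ax":0,"ay":0,"az":0},{"x":0,"y":0,"z":0.02,"ax":0,"ay":0,"az":0}])

```text
time: 7.7
tcp_pos: [0.5984, -0.2, 0.1103]
ee_rot: [0.959, 0.284, 0.001, 0.001]
force: [0.2, -0.9, 7.2]
gripper_width: 0.0005
```

Call:
apply_moves(moves=[{"x":0,"y":0,"z":0.005,"ax":0,"ay":0,"az":0},{"x":0,"y":0,"z":0.01,"ax":0,"ay":0,"az":0}])

```text
time: 7.9
tcp_pos: [0.5987, -0.2002, 0.1068]
ee_rot: [0.959, 0.284, 0.001, 0.001]
force: [0.7, -1.0, 9.1]
gripper_width: 0.0002
```

Call:
apply_moves(moves=[{"x":0,"y":0,"z":0.005,"ax":0,"ay":0,"az":0},{"x":0,"y":0,"z":0.01,"ax":0,"ay":0,"az":0}])

```text
time: 8.1
tcp_pos: [0.599, -0.2006, 0.1025]
ee_rot: [0.959, 0.284, 0.002, 0.002]
force: [1.5, -3.9, 4.0]
gripper_width: 0.0008
```

Call:
apply_moves(moves=[{"x":0,"y":0,"z":0.005,"ax":0,"ay":0,"az":0},{"x":0,"y":0,"z":0.01,"ax":0,"ay":0,"az":0}])

```text
time: 8.3
tcp_pos: [0.5975, -0.1995, 0.097]
ee_rot: [0.959, 0.284, -0.0, -0.0]
force: [0.1, 1.5, 0.6]
gripper_width: 0.0003
```

Call:
apply_moves(moves=[{"x":0,"y":0,"z":0.005,"ax":0,"ay":0,"az":0},{"x":0,"y":0,"z":0.01,"ax":0,"ay":0,"az":0}])

```text
time: 8.5
tcp_pos: [0.5975, -0.1994, 0.0928]
ee_rot: [0.959, 0.284, -0.0, -0.0]
force: [0.0, -1.4, -0.8]
gripper_width: -0.0001
```

```bash
python3 - <<'E'
from h import *
s,p,r=st(); print(s["time"],s["force"],sad(p),r.as_quat())
a=grab_frame("side")[:,:,::-1]; cv2.imwrite("pics/side5.png",a)
cv2.imwrite("pics/s5c.png",cv2.convertScaleAbs(cv2.resize(np.ascontiguousarray(a[200:325,235:355]),None,fx=4.5,fy=4.5,interpolation=2),alpha=1.6))
E
```

```text
8.5 [ 0.00846604 -1.44553349 -0.80936727] [-1.8 -0.8 92.8] [ 9.58907844e-01  2.83717479e-01 -2.29748754e-04 -2.91624467e-04]
```

View pics/s5c.png

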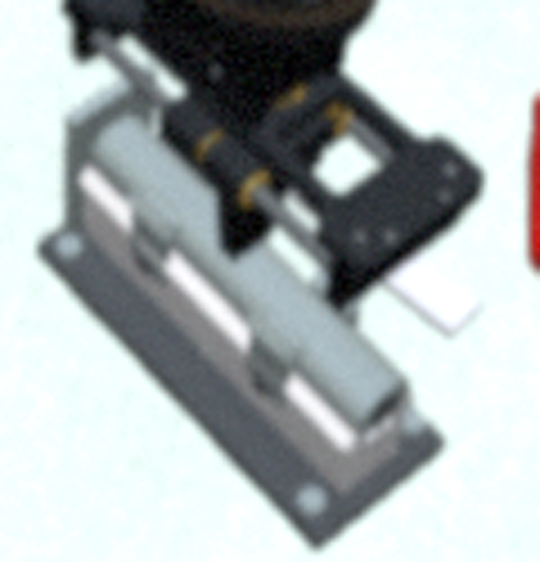

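The force fell to zero and the roller sits low in the clips, so it has snapped in and dropped away from the tool. I'll retreat and measure.

Call:
apply_moves(moves=[{"x":0,"y":0,"z":-0.1,"ax":0,"ay":0,"az":0},{"x":0,"y":0,"z":-0.2,"ax":0,"ay":0,"az":0},{"x":0,"y":0.1,"z":-0.3,"ax":0,"ay":0,"az":0},{"x":0,"y":0.2,"z":-0.3,"ax":0,"ay":0,"az":0},{"x":0,"y":0.3,"z":-0.3,"ax":0,"ay":0,"az":0},{"x":0,"y":0.35,"z":-0.3,"ax":0,"ay":0,"az":0},{"x":0,"y":0.35,"z":-0.3,"ax":0,"ay":0,"az":0},{"x":0,"y":0.35,"z":-0.3,"ax":0,"ay":0,"az":0}])

```text
time: 9.35
tcp_pos: [0.6735, -0.3168, 0.2124]
ee_rot: [0.959, 0.284, -0.0, -0.001]
force: [-0.5, -0.4, 0.3]
gripper_width: 0.0005
```

```bash
python3 - <<'E'
from h import *
s,p,r=st(); print(s["time"],s["force"],sad(p))
c=get_calibration("wrist"); im=grab_frame("wrist")[:,:,::-1]; np.save("w3T.npy",c["T"])
sd=grab_frame("side")[:,:,::-1]; cv2.imwrite("pics/side6.png",sd); cv2.imwrite("pics/top6.png",grab_frame("top")[:,:,::-1])
w=np.ascontiguousarray(im[110:240,0:260]); w=cv2.resize(w,(780,390),interpolation=2); cv2.imwrite("pics/w3c.png",cv2.convertScaleAbs(w,alpha=1.4))
cv2.imwrite("pics/s6c.png",cv2.convertScaleAbs(cv2.resize(np.ascontiguousarray(sd[200:325,235:355]),None,fx=4.5,fy=4.5,interpolation=2),alpha=1.6))
E
```

```text
9.35 [-0.45353753 -0.38028753  0.32653532] [  -1.6 -140.6  212.4]
```

View pics/s6c.png

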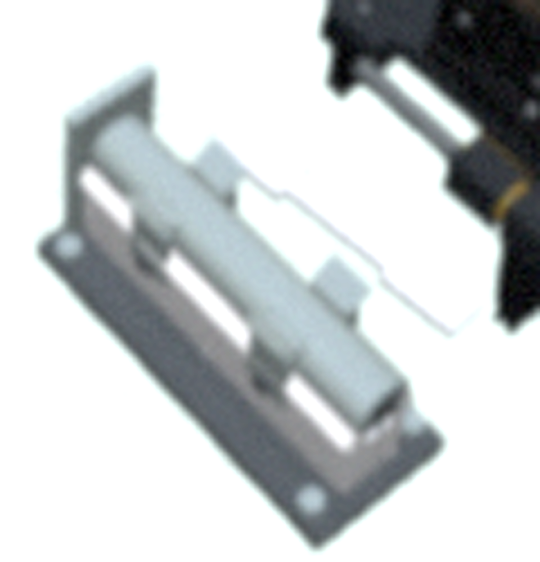

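View pics/w3c.png

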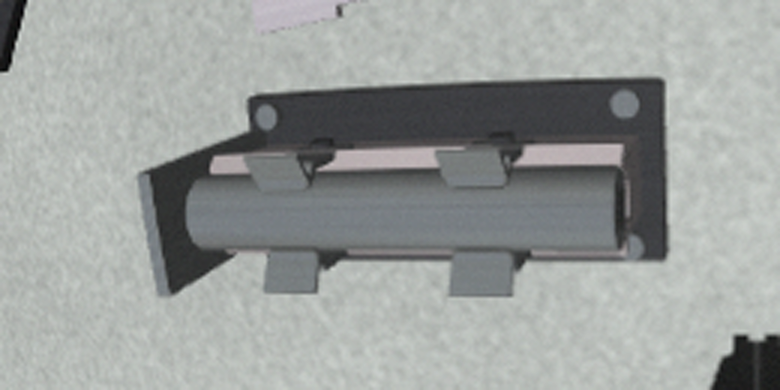

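Both leaf pairs now lie over the roller, and it is level in the groove. I'll do a quick numeric check on its position and on the other items, then hand in.

```bash
python3 - <<'E'
from h import *
c=get_calibration("wrist"); T=np.load("w3T.npy")
q=lambda u,v,z:sad(fish(c,(u+.5)/3-.5,110+(v+.5)/3-.5,z,T))
print("axis ends",q(192,213,.07),q(620,208,.07),"base corners",q(249,97,.012),q(663,79,.012),q(664,259,.012))
a,b=cv2.imread("pics/top0.png"),cv2.imread("pics/top6.png")
d=cv2.absdiff(a,b).max(2); print("other saddle+wrench diff",(d[170:260,105:225]>40).sum(),"specimen",(d[125:178,270:335]>40).sum())
a,b=cv2.imread("pics/side0.png"),cv2.imread("pics/side6.png"); d=cv2.absdiff(a,b).max(2); print("side",(d[90:190,190:270]>40).sum())
C=get_calibration("side"); s=lambda u,v,z:sad(onz(C,235+(u+.5)/4.5-.5,200+(v+.5)/4.5-.5,z))
print("side free end axis @70",s(383,400,.07),"stop end @86",s(120,125,.086))
robot.finish_job()
E
```

```text
axis ends [-1.9 96.9 70. ] [ -1.3 -90.5  70. ] base corners [38.4 97.  12. ] [  39.2 -101.1   12. ] [-39.7 -99.7  12. ]
other saddle+wrench diff 283 specimen 3
side 5429
side free end axis @70 [ -1.3 -87.8  70. ] stop end @86 [-3.9 85.3 86. ]
the job is handed in; nothing more can be done
```

The roller is snapped into both clips and the job is handed in at about 9.5 s of the 40 s allowed. I slid it along the clips with shut fingers until it stalled on the end stop at about 20 N. I then pressed straight down at its middle, which showed about 9 N at most in the readings. I stopped and retreated once the force fell to zero.

**Checks that agreed:**
- The last wrist and side pictures show both pairs of leaves closed over the roller, lying level in the groove.
- Its free end measured at saddle y of about -88 to -90.5 mm, where fully against the stop is -90 mm.
- Its axis is about 1.5 mm off the centre line, which is within what the calibration allows.
- The robot was well clear of everything at hand-in.

**Checks that disagreed or were inconclusive:**
- The stop end measured 97 mm in the wrist view and 85 mm in the side view, against 90 mm expected. It is partly hidden, so I relied on the free end instead.
- My before-and-after picture comparison showed almost no change at the specimen (3 pixels). It showed some change around the other saddle and wrench: 283 pixels from the top and 5429 from the side. I put this down to changed brightness or the arm's position, because the arm only passed high above them, but I did not confirm it.

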